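Unlatch a mould pane and file it in the drying rack

ROBOT

A 7-joint arm with a two-finger parallel gripper is mounted at the origin on the work surface. World frame = base frame: x ahead of the robot, y to its left, z up, the work surface at z = 0. Lengths are in m, angles in rad, forces in N, time in s.
With the tool pointing down it reaches from about 0.4 to 0.925 m from the base axis. Payload 5.6 kg.
Tool frame: the origin (TCP) lies on the centre line of the jaws, within the pads' length; the fingertips stand ahead of it and the grasp point (between the pads) lies 3 mm ahead of it (r.finger_overhang is the z of the fingertips in the tool frame, in m); z points along the fingers, y is the line along which they close (so a half turn about z gives the same grasp; the last joint's range is limited). The gripper opens to 85 mm and grips with 20 to 120 N. Pads are 22 mm wide; open, the fingers measure 114 mm over their backs; the gripper's body (76 mm by 85 mm) begins 54 mm behind the grasp point. The pads swing forward as they close: fully open they stand 13 mm farther back than shut.
Start: joints at [-1.236, 0.468, -0.012, 1.603, 0.006, 1.071, -0.056], TCP at [0.24, 0.604, 0.253] pointing down, gripper open.
Joint ranges: [-2.53, 2.53], [-0.31, 2.02], [-1.57, 1.55], [0.28, 2.44], [-1.29, 4.43], [0.15, 1.84], [-2.92, 2.92]. Speed limits (rad/s): [2.57, 2.57, 3.14, 3.14, 3.14, 3.14, 3.14].

INTERFACE

Orientations are given as a unit quaternion [w, x, y, z].
In Python, from station import r, viewer, workorder gives the robot as it stands. The module is installed in compiled form; this text tells all that it offers.
- The arm moves only by the tool carry_out, never from a script. Its argument "commands" is a list of rows, each a list of 2 entries, a list of its own where there are three numbers: the shift along the world's x, y, z in mm, then the turn, a rotation vector about the world's x, y, z in rad. A call has 1 to 10 rows; each row is the pose to reach, as a shift and turn from the pose commanded when the call began; what a row does not reach only later rows make up. A row lasts 1/10 s, in which the tool goes at most 50 mm and 8.59 degrees, less where a joint would pass 70% of its speed; a pose out of reach is approached as far as the arm can. A call with a gripper value outside its range is refused whole. "grip" is the closure, from 0 (fully open) to 1 (shut), set as the call begins (left out, the last holds). The fingers move at their own pace and stop on an object; "squeeze" is the grip in N (left out, the last holds). Time passes only in rows, so rows that repeat a pose let the fingers close. It gives the time, the measured TCP pose, the force, the opening and the grip force at its end, in the units of the state.
- r.get_obs(): the state, without advancing time (a new reading comes with each control period).
- viewer.get_image(name): name is "side" or "top"; returns (picture, depth): 384x512x3 uint8, red, green, blue; 384x512 float32, m along the optical axis (not along the pixel's ray), 0 where there is no reading.
- viewer.camera_model(name): a dict with "K" (3x3 intrinsics, pixels), "view" (4x4, takes a point from world to camera coordinates). Camera axes: x right, y up, looking along -z (the intrinsics and any distortion apply to the point x, -y, -z); pixel columns grow to the right and rows downward; lengths in m; the calibration is good to about 2 mm. A picture is of the moment at which its call begins. camera_model takes no time and is no camera call.
- workorder.hand_in(): hands the job in; it is judged then, once.
The state is a dict: "clock": time; "joint_positions": joint angles; "qvel": joint speeds; "joint_torque": joint torques, N m; "eef_pos": TCP position; "eef_rot": TCP orientation; "contact_force": force on the tool from outside, world axes, zero at the start; "moment": the same for the moment, N m; "width": opening from 0.0 (shut) to 1.0 (fully open); "grasp_force": force on a finger pad.
Only numpy, scipy, OpenCV 4.12 (cv2) and the standard library are available. Lean on these libraries where they do the work, as an engineer would, in place of code of your own. Each camera call takes 0.05 s, during which the arm holds its last target. There are 200 camera calls.

TASK

Turn the yellow swing tab aside from over the orange-edged pane and slide the pane straight up out of its aluminium mould frame. Lower it gently upright into the grey stand and let go of it; from there it can be taken again by its two side edges, as the rack leaves no room for fingers on its faces, and lowered gently to the bottom of the free slot of the black rack, the one marked orange, in line with the blue-edged panes there. Let go with the pane standing upright, about centred in its slot; leave the blue panes in their slots, and do not shift the cup, cap, stick or block.

Things in the scene. Friction and masses are not known exactly. Their poses are not given: they have to be found in the camera images.
- frame: mould frame, fixed. Green foot 90 (x) x 124 (y) x 15 mm high; on it two aluminium posts 34 mm thick (x) and 100 mm high, reaching out to y = +/-54 mm, their tops at z = 115 mm. Grooves 13 mm wide (x) in the posts' inner sides hold the two side edges of the pane, 5 mm deep; between the posts 54 mm of the pane's front and back faces lie open. Origin: centre of the underside of the foot; x goes through the pane's faces, y along its width, z up.
- tab_peg (a point): middle of the yellow upright peg, 12 mm in diameter and 20 mm high, on the free end of the swing tab. The tab is a bar 6 mm thick and 14 mm wide whose underside is 2 mm above the post tops; the peg stands on the bar (its foot 123 mm, its top 143 mm above the table). The tab turns about a vertical pivot at x = 0, y = +44 mm of the frame; the peg stands 44 mm from that pivot.
- tab (a joint): angle of the swing tab, rad: 0 = pointing to the frame's -y, across the top of the pane, the peg over the pane's centre; positive values carry the peg to the frame's +x, negative to its -x; stops at +/-2.1. From about +/-1.2 it is clear of the pane. It turns either way with little friction (under 1 N at the peg) and stays where it is left.
- pane_center (a point): centre of the orange-edged pane with a clear window: 10 mm thick (its x), 64 mm wide (its y), 100 mm high (its z), about 0.1 kg, upright. At first it stands in the frame with its underside 15 mm and its top edge 115 mm above the table, level with the post tops; play in the grooves 1.5 mm either way in thickness, 2 mm in width.
- stand: grey parking stand, fixed. Base 100 (x) x 50 (y) x 6 mm; on it two ribs 46 mm long (y), with bevelled tops 39 mm above the table, make a slot 14 mm wide (x) along y, open at both ends. The pane stands in it on the base, underside 6 mm above the table, its side edges overhanging. Origin: centre of the underside, below the middle of the slot; z up.
- rack: black drying rack, fixed. Base 112 (x) x 50 (y) x 6 mm, four ribs 46 mm long (y) like the stand's (tops 39 mm above the table) make three slots 14 mm wide along y at x = -22, 0 and +22 mm; end cheeks 8 mm thick, 82 mm high at x = +/-50 mm. Panes stand on the base, underside 6 mm above the table, their side edges overhanging the rack. Two slots hold blue-edged panes. Origin: centre of the underside; z up.
- free_slot (a point): middle of the free slot of the rack, on its floor (6 mm above the table), marked by an orange strip that shows on both sides of the rack; axes parallel to the rack's: x across the slot, y along it.
- pane_a_center (a point): centre of a blue-edged pane standing in the rack, same sizes and axes as the orange-edged one; loose, to be left in its slot.
- pane_b_center (a point): centre of the other blue-edged pane standing in the rack; as above.
- cup: grey mixing cup, 70 mm wide, 85 mm high, upright; origin at the centre of its underside. A bystander.
- cap: yellow bottle cap ring, 48 mm across, 14 mm high; origin at the centre of its underside. A bystander.
- stick: wooden stirring stick, 120 x 17 x 6 mm, lying flat, long side along its x; origin at the centre of its underside. A bystander.
- block: black rubber block 45 x 35 x 30 mm; origin at the centre of its underside. A bystander.
There are look-alikes about, which are no part of the job. Of the things that look like the part that bears pane_center, the largest one is meant.

How it is judged:
By the outcome, as a careful person would: the job done as asked, in the order asked, and still so for the second after the job is handed in, with the robot touching nothing.
It also fails if it takes over 72 s, if anything falls off the work surface, if the arm or the gripper's body presses on something with over 40 N, if the wrist force passes 120 N, or if a joint passes its speed limit or range.

## Working session

There is one attempt and no reset: what is moved stays moved. The work goes in short steps, Python scripts to look and compute and a tool call to move; the robot and the scene stay as the last step left them, time stands still between calls to the robot, and variables do not carry over. Pictures are saved under pics/ and viewed, at most 10 in all, crops included, and the job is handed in when it is done.

Besides the shell and the picture viewer there is one more tool, called after "Call:" as name([rows], argument=value, ...), one row to a line, values as JSON. carry_out: Moves the arm, as the interface text tells. Its arguments: {"type":"object","properties":{"commands":{"type":"array","items":{"type":"array"}},"grip":{"type":"number"},"squeeze":{"type":"number"}},"required":["commands"]}

```bash
mkdir -p pics
cat > h.py <<'E'
import numpy as np, cv2
from station import r, viewer, workorder
def snap(n):
    im,d=viewer.get_image(n); np.savez(f'{n}.npz',im=im,d=d); return im,d
def load(n):
    z=np.load(f'{n}.npz'); return z['im'],z['d']
def save(im,f,crop=None,s=1):
    if crop: u0,u1,v0,v1=crop; im=im[v0:v1,u0:u1]
    im=cv2.resize(im,None,fx=s,fy=s,interpolation=cv2.INTER_CUBIC); cv2.imwrite('pics/'+f,im[:,:,::-1])
def cloud(n,d):
    m=viewer.camera_model(n);K=np.array(m['K']);V=np.array(m['view'])
    v,u=np.mgrid[:d.shape[0],:d.shape[1]]
    dist=m.get('dist')
    p=np.stack([(u-K[0,2])/K[0,0]*d,-(v-K[1,2])/K[1,1]*d,-d],-1)
    return (p-V[:3,3])@V[:3,:3]
def onz(n,u,v,z):
    m=viewer.camera_model(n);K=np.array(m['K']);V=np.array(m['view'])
    c=-V[:3,:3].T@V[:3,3]
    ray=np.array([(u-K[0,2])/K[0,0],-(v-K[1,2])/K[1,1],-1])@V[:3,:3]
    return c+ray*(z-c[2])/ray[2]
E
python3 - <<'E'
from h import *
for n in('top','side'):
    im,d=snap(n); save(im,n+'0.png',s=1.5); print(viewer.camera_model(n))
o=r.get_obs();print(o,r.finger_overhang)
E
```

```text
{'K': array([[457.3638036 ,   0.        , 261.80884192],
       [  0.        , 457.3638036 , 193.63649843],
       [  0.        ,   0.        ,   1.        ]]), 'view': array([[-0.01688874, -0.9998465 , -0.00466283,  0.03516142],
       [ 0.99575051, -0.01724143,  0.09046351, -0.53692952],
       [-0.09053002, -0.00311521,  0.99588885, -1.10261784],
       [ 0.        ,  0.        ,  0.        ,  1.        ]])}
{'K': array([[368.30939427,   0.        , 250.01240871],
       [  0.        , 368.30939427, 186.14100759],
       [  0.        ,   0.        ,   1.        ]]), 'view': array([[-0.81481362, -0.57960875, -0.01150967,  0.43673426],
       [ 0.27938057, -0.40999436,  0.868246  , -0.22837964],
       [-0.50796188,  0.70424309,  0.49600041, -0.63501793],
       [ 0.        ,  0.        ,  0.        ,  1.        ]])}
{'clock': 0.1, 'joint_positions': array([-1.23600946,  0.4683211 , -0.01161649,  1.60356279,  0.00602588,
        1.07137034, -0.05626237]), 'qvel': array([-1.15800010e-04, -1.86543706e-03,  5.83039649e-04, -2.01060745e-03,
        3.09125509e-05, -8.23130196e-04,  1.12055728e-03]), 'joint_torque': array([ 1.06487889e-03, -5.33519912e+01,  2.17368436e-02, -2.51964390e+01,
        1.14836369e-02,  4.30879634e-03, -1.19187143e-05]), 'eef_pos': array([0.2396441 , 0.60369929, 0.25239986]), 'eef_rot': array([-8.69080493e-05,  1.87773073e-01,  9.82212101e-01, -8.09047429e-04]), 'contact_force': array([-0.4229422 , -0.33124983, -0.43101063]), 'moment': array([ 0.02923165,  0.03554675, -0.01355306]), 'grasp_force': 0.0, 'width': 1.0026543369515433} 0.022
```

View pics/top0.png

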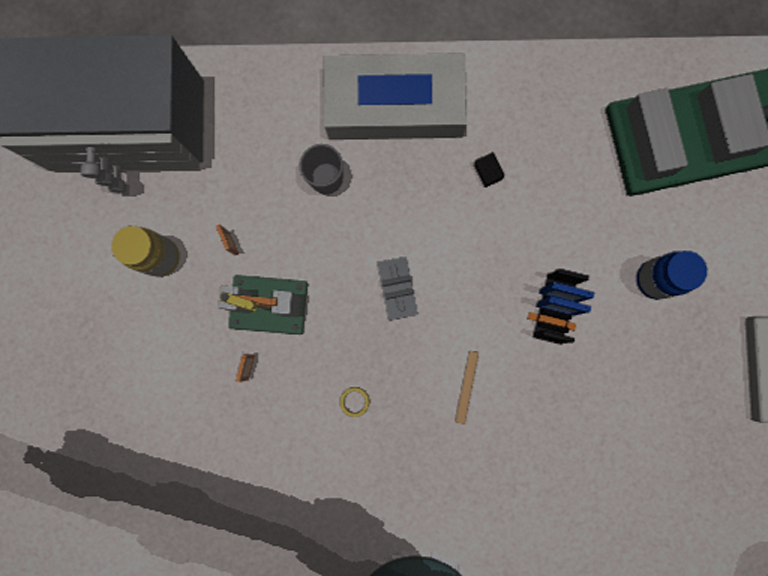

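View pics/side0.png

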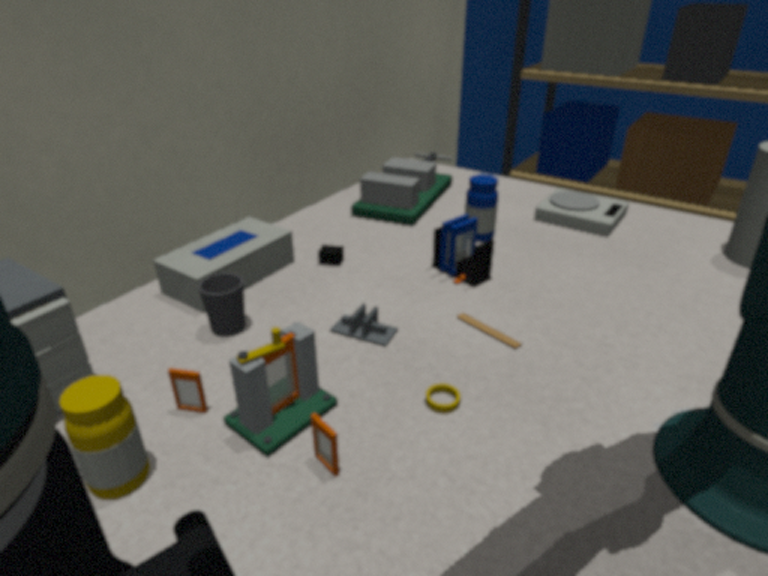

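The top view shows the frame at about (268,303), the stand at (397,288) and the rack at (560,306) on the 1.5x scale. The two small orange panes are decoys. Next I'll enlarge these three.

Run:
```python
from h import *
im,d=load('top')
a=cv2.resize(im[175:230,140:212],None,fx=5.5,fy=5.5,interpolation=cv2.INTER_CUBIC)
b=cv2.resize(im[165:220,240:290],None,fx=5.5,fy=5.5,interpolation=cv2.INTER_CUBIC)
c=cv2.resize(im[172:237,345:400],None,fx=8,fy=8,interpolation=cv2.INTER_CUBIC)
def fit(im,f): cv2.imwrite('pics/'+f,im[:,:,::-1])
h=max(x.shape[0] for x in(a,b,c))
def pad(x):
    return cv2.copyMakeBorder(x,0,h-x.shape[0],0,0,cv2.BORDER_CONSTANT)
ab=np.vstack([a,cv2.copyMakeBorder(b,0,0,0,a.shape[1]-b.shape[1],cv2.BORDER_CONSTANT)])
print(a.shape,b.shape,c.shape)
ab=ab[:600]; cc=cv2.resize(im[172:237,345:395],None,fx=8,fy=8,interpolation=cv2.INTER_CUBIC)
H=600
out=np.zeros((H,800,3),np.uint8); out[:ab.shape[0],:ab.shape[1]]=ab[:H]; out[:cc.shape[0],400:400+cc.shape[1]]=cc
fit(out,'crop0.png')
P=cloud('top',d)
print('floor',np.median(P[150:160,150:160,2]),np.median(P[300:310,200:210,2]))
# frame points above 0.105
for nm,(v0,v1,u0,u1),lo,hi in [('posttops',(175,230,140,212),.108,.119),('tabbar',(175,230,140,212),.1195,.15),('foot',(175,230,140,212),.010,.02),('standbase',(165,220,240,290),.003,.01),('ribs',(165,220,240,290),.03,.042),('rackcheek',(172,237,345,395),.077,.086),('panes',(172,237,345,395),.1,.112)]:
    q=P[v0:v1,u0:u1].reshape(-1,3); q=q[(q[:,2]>lo)&(q[:,2]<hi)]
    R=cv2.minAreaRect((q[:,:2]*1000).astype(np.float32)); print(nm,len(q),R,np.median(q[:,2]))
```

```text
(302, 396, 3) (302, 275, 3) (520, 440, 3)
floor 0.000917595749604897 9.500454210888067e-05
posttops 357 ((519.6363525390625, 235.21109008789062), (108.53616333007812, 34.033447265625), 84.14285278320312) 0.11478166068020358
tabbar 154 ((517.5103149414062, 240.75497436523438), (30.839479446411133, 92.62028503417969), 0.6894217729568481) 0.12420755067706428
foot 1145 ((519.641845703125, 235.07260131835938), (124.32437133789062, 89.85047149658203), 84.16654968261719) 0.014873641250642305
standbase 721 ((543.586669921875, 19.082626342773438), (123.58972930908203, 136.3247833251953), 89.18035125732422) 0.005549227737786116
ribs 130 ((544.0763549804688, 19.379514694213867), (30.583032608032227, 45.62876892089844), 10.137025833129883) 0.037055390620811104
rackcheek 165 ((505.8902282714844, -241.53826904296875), (63.72651290893555, 108.54126739501953), 75.280517578125) 0.08224605894386977
panes 257 ((516.023193359375, -244.55538940429688), (64.07492065429688, 31.749494552612305), 74.33415222167969) 0.10631937453564932
```

View pics/crop0.png

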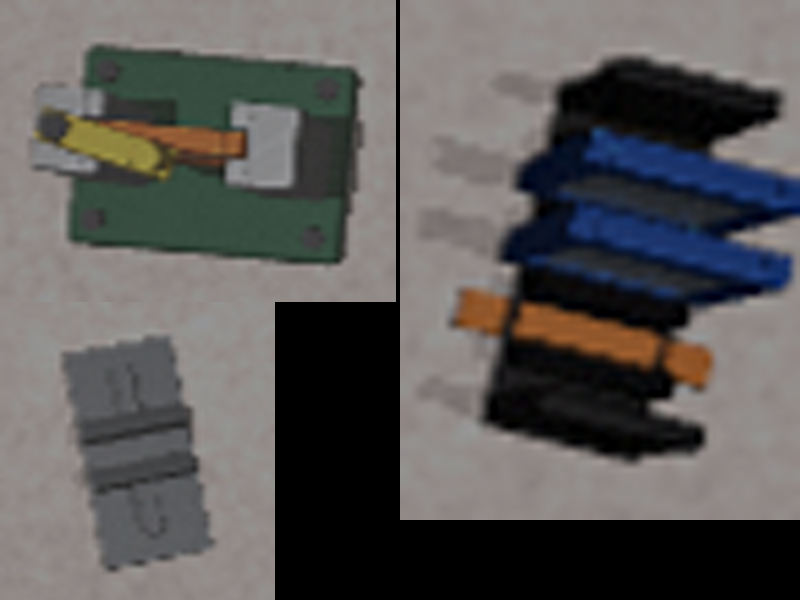

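Frame, stand and rack poses come out consistent with the given sizes. The tab points slightly to the frame's -x. Now I'll refine the peg, stand and rack numbers.

Run:
```python
from h import *
im,d=load('top'); P=cloud('top',d)
def sel(box,lo,hi):
    v0,v1,u0,u1=box; q=P[v0:v1,u0:u1].reshape(-1,3); return q[(q[:,2]>lo)&(q[:,2]<hi)]*1000
F=(175,230,140,212);S=(165,220,240,290);K=(172,237,345,395)
q=sel(F,.139,.147);print('pegtop',len(q),q.mean(0)); 
c=np.array([519.64,235.1]);th=np.deg2rad(-5.85);X=np.array([np.cos(th),np.sin(th)]);Y=np.array([-X[1],X[0]])
piv=c+44*Y; dd=q.mean(0)[:2]-piv; print('piv',piv,'peg r',np.hypot(*dd),'ang',np.arctan2(dd@X,-dd@Y),'peg in frame',(q.mean(0)[:2]-c)@X,(q.mean(0)[:2]-c)@Y)
# pane top in frame: local x of orange pixels
def loc(q,c,t):
    X=np.array([np.cos(t),np.sin(t)]);Y=np.array([-X[1],X[0]]);e=q[:,:2]-c;return np.c_[e@X,e@Y,q[:,2]]
v0,v1,u0,u1=F; hsv=cv2.cvtColor(im,cv2.COLOR_RGB2HSV)
m=(hsv[...,0]>4)&(hsv[...,0]<18)&(hsv[...,1]>120)
o=P[v0:v1,u0:u1][m[v0:v1,u0:u1]]*1000; o=o[(o[:,2]>111)&(o[:,2]<119)]; l=loc(o,c,th);print('pane top',len(l),l.min(0),l.max(0))
q=sel(S,.0045,.009); l=None
q=q[np.hypot(q[:,0]-544,q[:,1]-19)<60]; print('stand base',cv2.minAreaRect(q[:,:2].astype(np.float32)))
q=sel(S,.035,.042);print('ribs',cv2.minAreaRect(q[:,:2].astype(np.float32)))
t=np.deg2rad(10.1);l=loc(q,np.array([544.08,19.38]),t);print(np.histogram(l[:,0],bins=np.arange(-17,18,2)))
# rack
q=sel(K,.078,.086);l=loc(q,np.array([505.9,-241.5]),np.deg2rad(-15.5));l=l[abs(l[:,0])>44];
print('cheeks',len(l));
for s in(1,-1):
    k=l[l[:,0]*s>0];print(s,k.min(0),k.max(0),k.mean(0),np.polyfit(k[:,1],k[:,0],1))
q=sel(K,.102,.112);l=loc(q,np.array([505.9,-241.5]),np.deg2rad(-15.5));
for a,b in((-8,11),(11,35)):
    k=l[(l[:,0]>a)&(l[:,0]<b)];print('pane',len(k),k.min(0),k.max(0),np.polyfit(k[:,1],k[:,0],1))
o=P[172:237,345:395][m[172:237,345:395]]*1000; l=loc(o,np.array([505.9,-241.5]),np.deg2rad(-15.5));print('strip',len(l),np.median(l,0),l.min(0),l.max(0))
k=l[(l[:,2]<9)]; print(np.polyfit(k[:,1],k[:,0],1),k.mean(0))
q=sel(K,.036,.042);l=loc(q,np.array([505.9,-241.5]),np.deg2rad(-15.5));print('ribs',np.histogram(l[:,0],bins=np.arange(-50,50,2)))
```

```text
pegtop 22 [509.85858119 237.17017363 142.61356279]
piv [524.12467605 278.87085424] peg r 44.07344127201558 ang -0.2275242036319515 peg in frame -9.941479883841486 1.062426672237505
pane top 83 [ -5.15214669 -31.14166485 111.16492402] [  4.70660115  26.23380763 118.21115188]
stand base ((541.8663330078125, 12.224258422851562), (103.89877319335938, 106.40616607666016), 69.1956787109375)
ribs ((543.8630981445312, 19.652828216552734), (30.17180824279785, 44.970489501953125), 10.001218795776367)
(array([ 4, 11, 15, 14,  6,  0,  0,  0,  0,  0,  0,  1, 12, 12, 13,  8,  0]), array([-17, -15, -13, -11,  -9,  -7,  -5,  -3,  -1,   1,   3,   5,   7,
         9,  11,  13,  15,  17]))
cheeks 144
1 [ 45.38556894 -24.91475376  78.17828895] [54.18820466 24.85696178 85.98928331] [49.60122707  1.13088291 82.25807327] [-5.64364788e-03  4.96076094e+01]
-1 [-54.47559238 -24.52614916  78.34062144] [-46.57857559  23.37495259  85.88154156] [-50.26248874   0.539935    82.23184469] [-1.80956626e-02 -5.02527183e+01]
pane 122 [ -5.34120433 -32.24391118 102.23448853] [  4.76423963  31.82515572 111.36905752] [-0.0
[... 153 characters left out ...]
 [-22.06574805  -1.73668295   7.56459533] [-54.13996778 -41.24611619  -0.4445118 ] [45.50407884 37.89033866 47.94863882]
[-1.03991088e-02 -2.09201868e+01] [-20.89363894  -2.55290154   5.92058514]
ribs (array([ 1,  0,  0,  0,  0,  0,  4, 14, 14, 12,  4,  0,  0,  0,  0,  0,  0,
        6, 10, 15,  7,  4,  2,  6,  0,  0,  1,  0,  0,  0,  0,  1,  2,  3,
        8,  0,  0,  1,  0,  0,  0,  0,  1,  0,  0,  0,  0,  4,  3]), array([-50, -48, -46, -44, -42, -40, -38, -36, -34, -32, -30, -28, -26,
       -24, -22, -20, -18, -16, -14, -12, -10,  -8,  -6,  -4,  -2,   0,
         2,   4,   6,   8,  10,  12,  14,  16,  18,  20,  22,  24,  26,
        28,  30,  32,  34,  36,  38,  40,  42,  44,  46,  48]))
```

Call:
carry_out([
  [[300,-368,-20],[0,0,-1.294]],
  [[300,-368,-20],[0,0,-1.294]],
  [[300,-368,-20],[0,0,-1.294]],
  [[300,-368,-20],[0,0,-1.294]],
  [[300,-368,-20],[0,0,-1.294]],
  [[300,-368,-20],[0,0,-1.294]],
  [[300,-368,-20],[0,0,-1.294]],
  [[300,-368,-20],[0,0,-1.294]],
  [[300,-368,-20],[0,0,-1.294]],
  [[300,-368,-20],[0,0,-1.294]],
], grip=1, squeeze=25)

```text
clock: 1.1
eef_pos: [0.5422, 0.2312, 0.2331]
eef_rot: [0.001, 0.744, 0.668, -0.0]
contact_force: [0.0, 0.4, 0.4]
width: 0.0
grasp_force: 0.0
```

Call:
carry_out([
  [[0,0,-20],[0,0,0]],
  [[0,0,-40],[0,0,0]],
  [[0,0,-40],[0,0,0]],
  [[0,0,-40],[0,0,0]],
])

```text
clock: 1.5
eef_pos: [0.5396, 0.2362, 0.1931]
eef_rot: [-0.0, 0.742, 0.671, -0.001]
contact_force: [-1.0, 0.3, 0.4]
width: -0.004
grasp_force: 0.0
```

Call:
carry_out([
  [[0,0,-30],[0,0,0]],
  [[0,0,-43],[0,0,0]],
  [[-5,0,-43],[0,0,0]],
  [[-11,-1,-43],[0,0,0]],
  [[-16,-1,-43],[0,0,0]],
  [[-20,-1,-43],[0,0,0]],
  [[-25,0,-43],[0,0,0]],
  [[-29,1,-43],[0,0,0]],
  [[-33,2,-43],[0,0,0]],
  [[-37,4,-43],[0,0,0]],
])

```text
clock: 2.5
eef_pos: [0.5024, 0.24, 0.1503]
eef_rot: [0.0, 0.742, 0.67, -0.0]
contact_force: [0.7, -0.5, -0.5]
width: 0.002
grasp_force: 0.2
```

Call:
carry_out([
  [[-4,3,0],[0,0,0]],
  [[-7,5,0],[0,0,0]],
  [[-10,8,0],[0,0,0]],
  [[-13,11,0],[0,0,0]],
  [[-16,15,0],[0,0,0]],
  [[-18,19,0],[0,0,0]],
  [[-20,23,0],[0,0,0]],
  [[-20,23,0],[0,0,0]],
  [[-20,23,30],[0,0,0]],
  [[-20,23,70],[0,0,0]],
])

```text
clock: 3.5
eef_pos: [0.4814, 0.2625, 0.2192]
eef_rot: [-0.0, 0.742, 0.671, -0.003]
contact_force: [0.8, 0.9, 0.7]
width: -0.003
grasp_force: 0.0
```

Run:
```python
from h import *
im,d=snap('side'); save(im,'side1.png',(120,260,190,310),4); print(r.get_obs()['eef_pos'],r.get_obs()['contact_force'])
im,d=snap('top');P=cloud('top',d)*1000
c=np.array([519.64,235.1]);th=np.deg2rad(-5.85);X=np.array([np.cos(th),np.sin(th)]);Y=np.array([-X[1],X[0]])
e=P[...,:2]-c; a=e@X;b=e@Y;z=P[...,2]
for lo,hi in((118,127),(138,147)):
  m=(abs(a)<100)&(abs(b)<100)&(z>lo)&(z<hi); print(m.sum(), a[m].min() if m.any() else 0, a[m].mean(), b[m].mean())
```

```text
[0.48540639 0.26428976 0.22695125] [2.17490011 1.31253954 4.54334802]
81 -50.84269851129247 -14.531965315019564 30.868755382872852
5 -48.65018167718284 -45.7712143242452 36.790830194783965
```

View pics/side1.png

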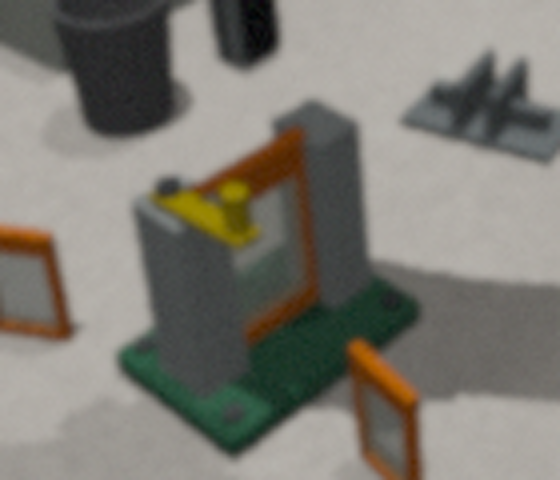

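The tab is now swung aside, with its peg at about (235,205) in the crop, and the pane's top is clear. Next I move over the pane and descend with the gripper open.

Call:
carry_out([
  [[37,-27,0],[0,0,0]],
  [[37,-27,0],[0,0,0]],
  [[37,-27,0],[0,0,0]],
  [[37,-27,0],[0,0,0]],
  [[37,-27,0],[0,0,0]],
  [[37,-27,0],[0,0,0]],
], grip=0)

```text
clock: 4.2
eef_pos: [0.5192, 0.2368, 0.2201]
eef_rot: [-0.0, 0.741, 0.671, -0.0]
contact_force: [-0.8, 1.0, 0.2]
width: 0.992
grasp_force: 0.0
```

Call:
carry_out([
  [[0,0,-20],[0,0,0]],
  [[0,0,-40],[0,0,0]],
  [[0,0,-60],[0,0,0]],
  [[0,0,-80],[0,0,0]],
  [[0,0,-95],[0,0,0]],
  [[0,0,-107],[0,0,0]],
  [[0,0,-117],[0,0,0]],
  [[0,0,-117],[0,0,0]],
  [[0,0,-117],[0,0,0]],
  [[0,0,-117],[0,0,0]],
])

```text
clock: 5.2
eef_pos: [0.5204, 0.2364, 0.104]
eef_rot: [0.0, 0.742, 0.67, 0.001]
contact_force: [-0.3, 0.1, 0.3]
width: 1.001
grasp_force: 0.0
```

Call:
carry_out([
  [[0,0,0],[0,0,0]],
  [[0,0,0],[0,0,0]],
  [[0,0,0],[0,0,0]],
  [[0,0,0],[0,0,0]],
  [[0,0,0],[0,0,0]],
  [[0,0,0],[0,0,0]],
  [[0,0,0],[0,0,0]],
  [[0,0,0],[0,0,0]],
], grip=1, squeeze=25)

```text
clock: 6.0
eef_pos: [0.5198, 0.2362, 0.1033]
eef_rot: [0.0, 0.742, 0.67, 0.0]
contact_force: [-1.4, 0.1, 2.2]
width: 0.111
grasp_force: 29.1
```

Call:
carry_out([
  [[0,0,4],[0,0,0]],
  [[0,0,8],[0,0,0]],
  [[0,0,16],[0,0,0]],
  [[0,0,26],[0,0,0]],
  [[0,0,38],[0,0,0]],
  [[0,0,50],[0,0,0]],
])

```text
clock: 6.6
eef_pos: [0.52, 0.2362, 0.1547]
eef_rot: [0.0, 0.742, 0.67, 0.0]
contact_force: [0.3, 0.3, -1.1]
width: 0.11
grasp_force: 28.8
```

Call:
carry_out([
  [[0,0,20],[0,0,0]],
  [[0,0,45],[0,0,0]],
  [[0,0,70],[0,0,0]],
  [[0,0,80],[0,0,0]],
  [[0,0,80],[0,0,0]],
])

```text
clock: 7.1
eef_pos: [0.5206, 0.2366, 0.2352]
eef_rot: [0.0, 0.742, 0.671, 0.002]
contact_force: [-0.7, -0.3, -1.6]
width: 0.113
grasp_force: 28.8
```

Call:
carry_out([
  [[2,-20,0],[0,0,0.05]],
  [[6,-50,0],[0,0,0.1]],
  [[10,-90,0],[0,0,0.15]],
  [[15,-130,0],[0,0,0.2]],
  [[19,-170,0],[0,0,0.25]],
  [[22,-200,0],[0,0,0.277]],
  [[24,-217,0],[0,0,0.277]],
  [[24,-217,0],[0,0,0.277]],
  [[24,-217,0],[0,0,0.277]],
  [[24,-217,0],[0,0,0.277]],
])

```text
clock: 8.1
eef_pos: [0.5434, 0.0209, 0.2326]
eef_rot: [-0.001, 0.641, 0.767, -0.0]
contact_force: [-0.0, -0.8, -1.8]
width: 0.114
grasp_force: 28.8
```

Run:
```python
from h import *
im,d=snap('side'); save(im,'side2.png',(180,320,110,250),4)
o=r.get_obs();print(o['eef_pos'],o['eef_rot'],o['contact_force'])
P=cloud('side',d)*1000
```

```text
[0.54349439 0.02089894 0.23278765] [-4.65726850e-04  6.41281450e-01  7.67305586e-01 -1.49030517e-04] [ 0.6053019  -0.13779663 -0.45105084]
```

View pics/side2.png

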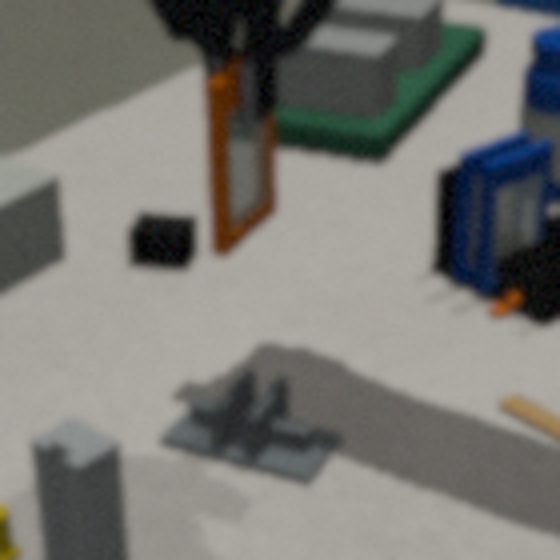

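Call:
carry_out([
  [[0,-1,-20],[0,0,-0.003]],
  [[0,-1,-45],[0,0,-0.003]],
  [[0,-1,-70],[0,0,-0.003]],
  [[0,-1,-85],[0,0,-0.003]],
  [[0,-1,-95],[0,0,-0.003]],
  [[0,-1,-103],[0,0,-0.003]],
  [[0,-1,-111],[0,0,-0.003]],
  [[0,-1,-119],[0,0,-0.003]],
  [[0,-1,-126],[0,0,-0.003]],
  [[0,-1,-130],[0,0,-0.003]],
])

```text
clock: 9.15
eef_pos: [0.5437, 0.0182, 0.1028]
eef_rot: [-0.0, 0.643, 0.766, -0.0]
contact_force: [0.4, -0.4, -1.2]
width: 0.115
grasp_force: 28.7
```

Call:
carry_out([
  [[0,0,-1],[0,0,0]],
  [[0,0,-2],[0,0,0]],
  [[0,0,-3],[0,0,0]],
  [[0,0,-4],[0,0,0]],
  [[0,0,-5],[0,0,0]],
  [[0,0,-6],[0,0,0]],
  [[0,0,-7],[0,0,0]],
  [[0,0,-7],[0,0,0]],
])

```text
clock: 9.95
eef_pos: [0.5437, 0.0181, 0.0962]
eef_rot: [-0.0, 0.643, 0.766, -0.0]
contact_force: [0.7, -0.8, -1.0]
width: 0.113
grasp_force: 28.7
```

Call:
carry_out([
  [[0,0,-0.5],[0,0,0]],
  [[0,0,-1],[0,0,0]],
  [[0,0,-1.5],[0,0,0]],
  [[0,0,-1.5],[0,0,0]],
])

```text
clock: 10.35
eef_pos: [0.5438, 0.0182, 0.0947]
eef_rot: [-0.0, 0.643, 0.766, -0.0]
contact_force: [0.3, 0.0, -2.1]
width: 0.112
grasp_force: 28.7
```

Call:
carry_out([
  [[0,0,-0.5],[0,0,0]],
  [[0,0,-0.5],[0,0,0]],
  [[0,0,-1],[0,0,0]],
  [[0,0,-1],[0,0,0]],
])

```text
clock: 10.75
eef_pos: [0.544, 0.0182, 0.0943]
eef_rot: [0.0, 0.643, 0.766, 0.0]
contact_force: [-1.8, -0.2, 5.1]
width: 0.112
grasp_force: 29.7
```

The pane touched the floor at 0.0943, as predicted. I release it, retreat upward and turn 90°.

Call:
carry_out([
  [[0,0,0.5],[0,0,0]],
  [[0,0,0.5],[0,0,0]],
  [[0,0,0.5],[0,0,0]],
  [[0,0,0.5],[0,0,0]],
  [[0,0,0.5],[0,0,0]],
  [[0,0,0.5],[0,0,0]],
  [[0,0,0.5],[0,0,0]],
  [[0,0,0.5],[0,0,0]],
], grip=0)

```text
clock: 11.55
eef_pos: [0.5438, 0.0181, 0.0943]
eef_rot: [0.0, 0.643, 0.766, -0.0]
contact_force: [-0.4, 0.2, -0.5]
width: 1.004
grasp_force: 0.0
```

Call:
carry_out([
  [[0,0,10],[0,0,0]],
  [[0,0,30],[0,0,0]],
  [[0,0,55],[0,0,0]],
  [[0,0,80],[0,0,0]],
  [[0,0,105],[0,0,0]],
  [[0,0,105],[0,0,0]],
  [[0,0,105],[0,0,0]],
])

```text
clock: 12.25
eef_pos: [0.544, 0.0183, 0.2002]
eef_rot: [0.0, 0.643, 0.766, 0.001]
contact_force: [-0.1, -0.3, -0.1]
width: 1.0
grasp_force: 0.0
```

Call:
carry_out([
  [[-30,60,20],[0,0,0.15]],
  [[-60,110,20],[0,0,0.3]],
  [[-90,150,20],[0,0,0.45]],
  [[-90,150,20],[0,0,0.6]],
  [[-90,150,20],[0,0,0.75]],
  [[-90,150,20],[0,0,0.9]],
  [[-90,150,20],[0,0,1.05]],
  [[-90,150,20],[0,0,1.2]],
  [[-90,150,20],[0,0,1.35]],
  [[-90,150,20],[0,0,1.5]],
])

```text
clock: 13.25
eef_pos: [0.4531, 0.1678, 0.2182]
eef_rot: [-0.001, -0.054, 0.999, -0.0]
contact_force: [-0.4, -0.2, 0.3]
width: 0.998
grasp_force: 0.0
```

Run:
```python
from h import *
im,d=snap('top'); save(im,'top3.png',(140,400,120,280),3)
o=r.get_obs();print(o['eef_pos'],o['eef_rot'],o['contact_force'],o['joint_positions'])
P=cloud('top',d)*1000; q=P.reshape(-1,3)
for nm,c,lo,hi in(('pane',(544,19.5),95,112),('pane mid',(544,19.5),50,112)):
    k=q[(np.hypot(q[:,0]-c[0],q[:,1]-c[1])<55)&(q[:,2]>lo)&(q[:,2]<hi)]; print(nm,len(k),cv2.minAreaRect(k[:,:2].astype(np.float32)) if len(k) else 0,np.median(k[:,2]) if len(k) else 0)
```

```text
[0.45302238 0.16790108 0.21822795] [-1.10425159e-03 -5.69283725e-02  9.98377575e-01 -3.99236067e-04] [ 0.10967888 -0.23528469  0.91633468] [-0.52401103  0.22989137  0.11409657  2.04053218 -0.03382711  0.87524286
  1.29356612]
pane 132 ((544.8235473632812, 17.40171241760254), (10.448516845703125, 63.27178192138672), 10.130157470703125) 105.80822228089869
pane mid 164 ((544.8235473632812, 17.40171241760254), (10.448516845703125, 63.27178192138672), 10.130157470703125) 105.25336193087062
```

View pics/top3.png

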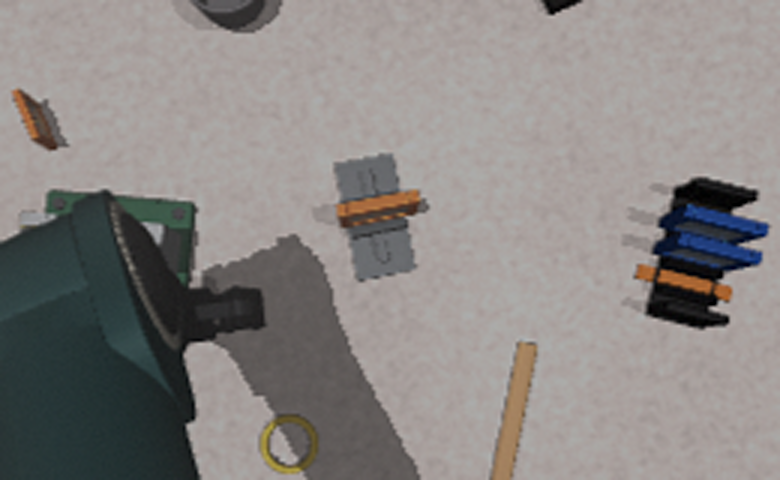

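The pane stands upright in the stand slot, at about (380,207) in the crop. I measure its centre at (544.8, 17.4) and its yaw at 10.1°. Now the side-edge grasp.

Call:
carry_out([
  [[30,-40,0],[0,0,0.03]],
  [[60,-80,0],[0,0,0.06]],
  [[80,-115,0],[0,0,0.07]],
  [[91,-140,0],[0,0,0.07]],
  [[91,-151,0],[0,0,0.07]],
  [[91,-151,0],[0,0,0.07]],
  [[91,-151,0],[0,0,0.07]],
  [[91,-151,0],[0,0,0.07]],
  [[91,-151,0],[0,0,0.07]],
  [[91,-151,0],[0,0,0.07]],
])

```text
clock: 14.3
eef_pos: [0.5446, 0.0182, 0.2194]
eef_rot: [0.0, -0.087, 0.996, 0.0]
contact_force: [0.2, -0.2, -0.1]
width: 1.003
grasp_force: 0.0
```

Call:
carry_out([
  [[0,-1,-20],[0,0,0]],
  [[0,-1,-45],[0,0,0]],
  [[0,-1,-65],[0,0,0]],
  [[0,-1,-80],[0,0,0]],
  [[0,-1,-95],[0,0,0]],
  [[0,-1,-110],[0,0,0]],
  [[0,-1,-125],[0,0,0]],
  [[0,-1,-137],[0,0,0]],
  [[0,-1,-137],[0,0,0]],
  [[0,-1,-137],[0,0,0]],
])

```text
clock: 15.3
eef_pos: [0.5449, 0.0162, 0.0823]
eef_rot: [-0.0, -0.086, 0.996, -0.0]
contact_force: [0.5, -0.6, 0.2]
width: 1.0
grasp_force: 0.0
```

Call:
carry_out([
  [[0,0,0],[0,0,0]],
  [[0,0,0],[0,0,0]],
  [[0,0,0],[0,0,0]],
  [[0,0,0],[0,0,0]],
  [[0,0,0],[0,0,0]],
], grip=1, squeeze=25)

```text
clock: 15.8
eef_pos: [0.5455, 0.0164, 0.0831]
eef_rot: [0.001, -0.086, 0.996, 0.0]
contact_force: [-0.6, 0.4, 6.1]
width: 0.745
grasp_force: 28.0
```

Call:
carry_out([
  [[0,0,4],[0,0,0]],
  [[0,0,10],[0,0,0]],
  [[0,0,20],[0,0,0]],
  [[0,0,40],[0,0,0]],
  [[0,0,65],[0,0,0]],
  [[0,0,90],[0,0,0]],
  [[0,0,115],[0,0,0]],
  [[0,0,130],[0,0,0]],
  [[0,0,130],[0,0,0]],
])

```text
clock: 16.7
eef_pos: [0.5462, 0.0161, 0.2151]
eef_rot: [0.003, -0.086, 0.996, 0.0]
contact_force: [-0.1, -0.2, -1.3]
width: 0.75
grasp_force: 27.9
```

Call:
carry_out([
  [[-5,-20,0],[0,0,-0.03]],
  [[-13,-50,0],[0,0,-0.08]],
  [[-21,-85,0],[0,0,-0.14]],
  [[-31,-125,0],[0,0,-0.21]],
  [[-41,-165,0],[0,0,-0.28]],
  [[-50,-200,0],[0,0,-0.35]],
  [[-56,-230,0],[0,0,-0.4]],
  [[-60,-247,0],[0,0,-0.44]],
  [[-60,-252,0],[0,0,-0.44]],
  [[-60,-252,0],[0,0,-0.44]],
])

```text
clock: 17.7
eef_pos: [0.4846, -0.2357, 0.2117]
eef_rot: [-0.0, 0.134, 0.991, 0.0]
contact_force: [0.1, -0.1, -0.3]
width: 0.748
grasp_force: 27.9
```

Run:
```python
from h import *
im,d=snap('side'); save(im,'side4.png',(240,380,80,220),4)
o=r.get_obs();print(o['eef_pos'],o['eef_rot'],o['contact_force'],o['width'])
P=cloud('side',d)*1000; c=o['eef_pos']*1000
# pane points: front (side cam) face; local coords about tool
w,x,y,z=o['eef_rot'];phi=2*np.arctan2(y,x)-np.pi/2; Y=np.array([np.cos(phi),np.sin(phi)]);
if Y[1]<0:Y=-Y
X=np.array([Y[1],-Y[0]]); print('line deg',np.degrees(np.arctan2(Y[1],Y[0])))
q=P.reshape(-1,3);e=q[:,:2]-c[:2];a=e@X;b=e@Y
m=(abs(a)<25)&(abs(b)<45)&(q[:,2]>120)&(q[:,2]<200)
A=np.c_[a[m],b[m],q[m][:,2]]
print(m.sum(),A.min(0),A.max(0))
for z0 in range(125,200,12):
    k=A[(A[:,2]>z0)&(A[:,2]<z0+12)&(abs(A[:,1])<30)]; 
    if len(k):print(z0,len(k),np.percentile(k[:,0],[5,50,95]),np.percentile(k[:,1],[5,95]))
```

```text
[ 0.48499862 -0.23460421  0.21177038] [-4.52324768e-04  1.32639211e-01  9.91164166e-01  4.79691399e-04] [ 0.41270924  0.04212559 -1.93737719] 0.7540120481601612
line deg 74.75573870100956
436 [ -9.47073749 -37.43464052 133.72693331] [  9.16335864  38.35155856 199.56491982]
125 6 [-6.22345937 -5.10500513 -3.55699982] [-25.69573263  -3.44521624]
137 68 [-6.78857427 -5.06106393 -2.77394515] [-26.87083417  25.14294959]
149 63 [-5.62258162 -3.50320119 -1.5976466 ] [-25.56043882  28.97473746]
161 71 [-6.07113863 -3.63000042 -0.26460356] [-25.80762571  29.43349991]
173 69 [-5.48079622 -3.44097073 -1.02055826] [-25.7239398  28.6895705]
185 72 [-5.81086142 -3.57583294 -1.28590856] [-28.44717197  28.77225903]
197 14 [-7.01713801 -3.94895199 -2.65172633] [-26.02052193  23.37103081]
```

View pics/side4.png

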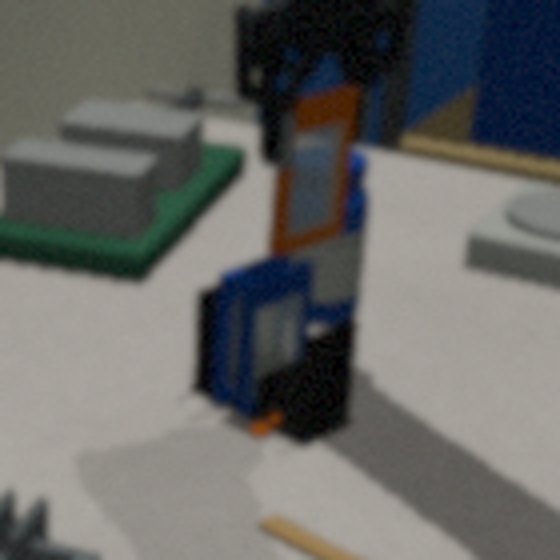

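Call:
carry_out([
  [[0,0,-20],[0,0,0]],
  [[0,0,-40],[0,0,0]],
  [[0,0,-60],[0,0,0]],
  [[0,0,-75],[0,0,0]],
  [[0,0,-85],[0,0,0]],
  [[0,0,-92],[0,0,0]],
  [[0,0,-97],[0,0,0]],
  [[0,0,-101],[0,0,0]],
  [[0,0,-105],[0,0,0]],
  [[0,0,-108],[0,0,0]],
])

```text
clock: 18.75
eef_pos: [0.485, -0.2359, 0.1043]
eef_rot: [0.0, 0.134, 0.991, -0.0]
contact_force: [0.2, -0.2, -1.5]
width: 0.749
grasp_force: 27.9
```

Call:
carry_out([
  [[0,0,-3],[0,0,0]],
  [[0,0,-6],[0,0,0]],
  [[0,0,-9],[0,0,0]],
  [[0,0,-12],[0,0,0]],
  [[0,0,-14],[0,0,0]],
  [[0,0,-15],[0,0,0]],
  [[0,0,-16],[0,0,0]],
  [[0,0,-17],[0,0,0]],
  [[0,0,-18],[0,0,0]],
  [[0,0,-18],[0,0,0]],
])

```text
clock: 19.75
eef_pos: [0.4848, -0.2358, 0.0862]
eef_rot: [-0.0, 0.134, 0.991, 0.0]
contact_force: [0.8, 0.6, -1.5]
width: 0.75
grasp_force: 27.9
```

Call:
carry_out([
  [[0,0,-0.5],[0,0,0]],
  [[0,0,-1],[0,0,0]],
  [[0,0,-1.5],[0,0,0]],
  [[0,0,-2],[0,0,0]],
  [[0,0,-2.5],[0,0,0]],
  [[0,0,-2.5],[0,0,0]],
])

```text
clock: 20.35
eef_pos: [0.4847, -0.2358, 0.0837]
eef_rot: [-0.0, 0.134, 0.991, 0.0]
contact_force: [0.7, -0.5, -1.0]
width: 0.75
grasp_force: 27.9
```

Call:
carry_out([
  [[0,0,-0.5],[0,0,0]],
  [[0,0,-0.5],[0,0,0]],
  [[0,0,-1],[0,0,0]],
  [[0,0,-1],[0,0,0]],
])

```text
clock: 20.75
eef_pos: [0.4853, -0.236, 0.0833]
eef_rot: [0.0, 0.133, 0.991, -0.0]
contact_force: [-0.5, 0.8, 4.4]
width: 0.748
grasp_force: 27.8
```

Floor contact, at 0.0833. I release, rise straight up and check.

Call:
carry_out([
  [[0,0,0.5],[0,0,0]],
  [[0,0,0.5],[0,0,0]],
  [[0,0,0.5],[0,0,0]],
  [[0,0,0.5],[0,0,0]],
  [[0,0,0.5],[0,0,0]],
  [[0,0,0.5],[0,0,0]],
], grip=0)

```text
clock: 21.35
eef_pos: [0.4848, -0.2359, 0.0832]
eef_rot: [-0.0, 0.134, 0.991, 0.0]
contact_force: [0.0, 0.8, 0.7]
width: 1.003
grasp_force: 0.0
```

Call:
carry_out([
  [[0,0,8],[0,0,0]],
  [[0,0,25],[0,0,0]],
  [[0,0,50],[0,0,0]],
  [[0,0,80],[0,0,0]],
  [[0,0,120],[0,0,0]],
  [[-20,40,140],[0,0,0]],
  [[-50,80,140],[0,0,0]],
  [[-70,120,140],[0,0,0]],
  [[-90,160,140],[0,0,0]],
  [[-90,160,140],[0,0,0]],
])

```text
clock: 22.35
eef_pos: [0.3922, -0.0715, 0.2235]
eef_rot: [-0.001, 0.13, 0.991, 0.001]
contact_force: [0.2, -0.2, 0.5]
width: 1.001
grasp_force: 0.0
```

Run:
```python
from h import *
o=r.get_obs();print(o['eef_pos'],o['contact_force'],o['clock'])
im,d=snap('top');s,_=snap('side')
P=cloud('top',d)*1000; q=P.reshape(-1,3);t=np.deg2rad(-15.2);X=np.array([np.cos(t),np.sin(t)]);Y=np.array([-X[1],X[0]])
e=q[:,:2]-[505.6,-241.4];a=e@X;b=e@Y
for lo,hi in((-33,-11),(-9,10),(11,33)):
    m=(a>lo)&(a<hi)&(abs(b)<45)&(q[:,2]>98)&(q[:,2]<114)
    if m.any(): print(m.sum(),cv2.minAreaRect(q[m][:,:2].astype(np.float32)),'x',a[m].min(),a[m].max(),'y',b[m].min(),b[m].max(),'z',np.median(q[m][:,2]))
A=cv2.resize(im[150:250,330:420],None,fx=4,fy=4,interpolation=cv2.INTER_CUBIC);B=cv2.resize(s[110:210,270:360],None,fx=4,fy=4,interpolation=cv2.INTER_CUBIC)
save(np.hstack([A,B]),'end.png')
```

```text
[ 0.39217586 -0.07154423  0.22352875] [ 0.20875477 -0.23397579  0.45558057] 22.35
136 ((485.4202880859375, -233.19439697265625), (63.82741165161133, 10.309340476989746), 74.70844268798828) x -26.7889592487545 -16.454761130241657 y -29.28841379315327 34.53512591046864 z 106.39460702302549
136 ((505.7813415527344, -241.18453979492188), (63.86567306518555, 10.063910484313965), 74.3883056640625) x -4.811861806929218 5.367904316330129 y -31.671206267974803 32.17824250844736 z 106.24690540883769
139 ((526.687255859375, -247.40243530273438), (64.66653442382812, 10.401118278503418), 75.4269790649414) x 16.89140708617598 27.45897079244026 y -32.61006153541675 32.06761251423913 z 105.88634456372843
```

View pics/end.png

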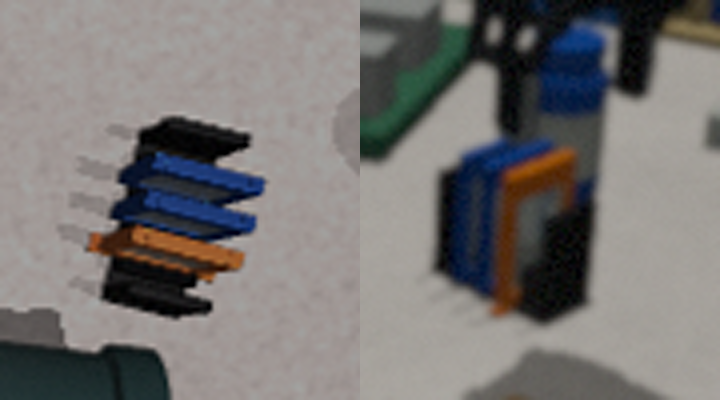

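The orange pane stands upright at the bottom of the free slot, about (170,248) in the left view. Its top is at 106 mm, and it is within 0.5 mm across the slot and about 2.6 mm along it. The blue panes have not moved. Handing in.

```bash
python3 -c "
from station import workorder
print(workorder.hand_in())"
```

```text
the job is handed in; nothing more can be done
None
```

The orange pane is in the rack's free slot, upright and released, about 2.6 mm off-centre along the slot; the tab is turned aside, the blue panes haven't moved, nothing touched the bystanders that I could tell, and I handed the job in at about 22 s (no verdict was returned).

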